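# Eject the used pipette tip into the catch tray

## Robot

A 6-joint arm with a two-finger parallel gripper is mounted at the origin on the work surface; the furniture and walls round the work are solid. World frame = base frame: x ahead of the robot, y to its left, z up, the work surface at z = 0. Lengths are in mm, angles in rad, forces in N, time in s.
With the tool pointing down it reaches from about 275 to 750 mm from the base axis. Payload 10.2 kg.
Tool frame: the origin (TCP) lies at the very end of the fingers, on their centre line; the grasp point (between the pads) lies 19 mm behind it; z points along the fingers, y is the line along which they close (so a half turn about z gives the same grasp; the last joint's range is limited). The gripper opens to 85 mm and grips with 20 to 120 N. Pads are 22 mm wide; open, the fingers measure 114 mm over their backs; the gripper's body (76 mm by 85 mm) begins 54 mm behind the grasp point. The pads swing forward as they close: fully open they stand 13 mm farther back than shut.
Start: joints at [-1.535, 0.313, 1.498, -0, 1.331, -0.223], TCP at [134.345, -507.526, 231.294] pointing down, gripper open.
Joint ranges: [-2.94, 2.94], [-0.97, 2.17], [0.19, 2.56], [-1.23, 4.37], [0.02, 3.11], [-2.88, 2.88]. Speed limits (rad/s): [2.39, 2.39, 3.01, 3.14, 3.14, 3.14].

## Interface

Orientations are given as a unit quaternion [w, x, y, z].
In Python, from rig import telemetry, optics, ctrl gives the robot as it stands.
- The arm moves only by the tool servo_tool, never from a script. Its argument "deltas" is a list of rows, each a list of 3 entries, a list of its own where there are three numbers: the shift along the tool's x, y, z in units of 20 cm (1.0 is 20 cm), then the turn, a rotation vector about the tool's x, y, z in units of 90 degrees (1.0 is 90 degrees), then the opening, from 0 (shut) to 1 (fully open). A call has 1 to 8 rows; each row shifts and turns the commanded pose from where the row before left it, along the tool's axes as they then stand; what a row does not reach is not made up. A row lasts 1/10 s, in which the tool goes at most 50 mm and 8.59 degrees, less where a joint would pass 70% of its speed; a pose out of reach is approached as far as the arm can. A call with a number of a shift or a turn outside -1 to 1 is refused whole. A call with a gripper value outside its range is refused whole. The fingers move at their own pace and stop on an object; "squeeze" is the grip in N (left out, the last holds). Time passes only in rows, so rows that do not move let the fingers close. It gives the time, the measured TCP pose, the force, the opening and the grip force at its end, in the units of the state.
- telemetry.sense(): the state, without advancing time (a new reading comes with each control period).
- optics.capture(name): name is "side" or "top"; returns the picture (420x560x3 uint8, blue, green, red); there is no depth.
- optics.camera_model(name): a dict with "vfov" (degrees; the focal length in pixels is half the picture's height over the tangent of half this angle, whatever the lens; pixels are square), "cx", "cy" (the principal point, pixels), "dist" ([k1, k2, p1, p2, k3] as OpenCV has them; the pictures are not rectified), "R" (3x3) and "t" (3): a world point X has camera coordinates R X + t. Camera axes: x right, y down, z forward; pixel columns grow to the right and rows downward; lengths in mm; the calibration is good to about 2 mm. A picture is of the moment at which its call begins. camera_model takes no time and is no camera call.
- ctrl.finish_job(): hands the job in; it is judged then, once.
The state is a dict: "time_s": time; "joints": joint angles; "dq": joint speeds; "tau": joint torques, N m; "eef_pos": TCP position; "ee_rot": TCP orientation; "force": force on the tool from outside, world axes, zero at the start; "wrist_torque": the same for the moment, N m; "grip_width": opening from 0.0 (shut) to 1.0 (fully open); "grip_force": force on a finger pad.
Only numpy, scipy, OpenCV 4.12 (cv2) and the standard library are available. Lean on these libraries where they do the work, as an engineer would, in place of code of your own. Each camera call takes 0.05 s, during which the arm holds its last target. There are 200 camera calls.

## Task

A bench pipette hangs in its clamp with a used tip still on it. Bring the catch tray under the tip, then press the blue push button down through its soft first stop to the stiffer second stop, so that the tip is pushed off and drops into the tray, and let the button come all the way back up. Press firmly but never force the button, do not touch the contaminated tip, leave the tray standing on the table under the pipette with the tip in it, and leave the other things on the bench where they are.

Things in the scene. Friction and masses are not known exactly. Their poses are not given: they have to be found in the camera images.
- pipette_top (a point): Centre of the flat top face of the pipette's white handle, on the upright pipette axis, 290 mm above the table; z up, x away to the stand's column. Fixed; 37 mm in diameter; a finger rest sticks out 40 mm to -x. The round blue push button, 25 mm in diameter, stands on a rod on this axis, its top 29 to 55 mm above this point: the volume setting, which is not told, shifts it and both its stops.
- plunger (a joint): Travel of the blue push button in its soft first stroke, m: 0 up, 0.010 at the first stop (1 N rising to 3 N). Then a stiff preloaded spring gives way at about 6 N and rises to about 11 N over 7 mm more (not shown by this value) to the second stop, which is hard. The tip is pushed off near the end of those 7 mm. Over 20 N forces the button. It springs back up when released.
- stand_base (a point): Top of the middle of the front edge of the stand's fixed, dark, 16 mm thick base plate (140 mm deep along x, 150 mm wide along y), 80 mm behind the pipette axis; x points away from the pipette. A column 252 mm tall stands on it, 118 mm behind the pipette axis, and its arm and clamp hold the pipette at a height of 228 mm. Nothing stands under the pipette.
- tip_mid (a point): Point half-way up the used disposable tip, on its axis: a frosted plastic tube 85 mm long, 18 mm in diameter at the top and 6 mm at the bottom, 14 g. z points along it to its wide end. At the start it hangs upright on the pipette's nozzle, on the pipette axis, its lower end about 62 mm and its upper end 147 mm above the table; small sprung balls hold it there.
- tray_mid (a point): Centre of the inner floor of the catch tray, 3 mm above its underside: an open light grey plastic tray, 120 mm along its x, 104 mm along its y, 42 mm high, walls 3 mm, 0.22 kg, loose on the table. z is up.
- tray_grip (a point): Middle of the tray's straight bar handle, where it is gripped, 118 mm from the tray's centre in its -x direction, 31 mm above the table. The handle runs along x from 60 to 148 mm from the centre, is 16 mm wide (y) and 12 mm thick (z), with blue sides and 25 mm of free space below. Axes as the tray's.
- consolidant_vial: Brown glass vial with white screw cap, 38 mm in diameter, 67 mm tall, origin at the centre of its underside; a bystander.
- glass_cylinder: Tall thin clear beaker, 76 mm in diameter, 132 mm tall, origin at the centre of its underside; a bystander.
- needle_holder: Mounted needle with wooden handle lying on the table, 117 x 8 x 8 mm, origin at the middle of its underside; a bystander.

How it is judged:
By the outcome, as a careful person would: the job done as asked, in the order asked, and still so for the second after the job is handed in, with the robot touching nothing.
It also fails if it takes over 64 s, if anything falls off the work surface, if the arm or the gripper's body presses on something with over 40 N, if the wrist force passes 120 N, or if a joint passes its speed limit or range.

## Working session

There is one attempt and no reset: what is moved stays moved. The work goes in short steps, Python scripts to look and compute and a tool call to move; the robot and the scene stay as the last step left them, time stands still between calls to the robot, and variables do not carry over. Pictures are saved under pics/ and viewed, at most 10 in all, crops included, and the job is handed in when it is done.

Besides the shell and the picture viewer there is one more tool, called after "Request:" in YAML: its name, and indented under it one key for each argument. servo_tool: Moves the arm, as the interface text tells. Its arguments: {"type":"object","properties":{"deltas":{"type":"array"},"squeeze":{"type":"number"}},"required":["deltas"]}

```bash
mkdir -p pics; python3 - <<'E'
from rig import telemetry, optics, ctrl
import cv2,numpy as np
np.set_printoptions(suppress=True,precision=3)
for n in("side","top"):
    cv2.imwrite(f"pics/{n}0.png",optics.capture(n)); m=optics.camera_model(n); print(n,m)
    print(-np.array(m["R"]).T@np.array(m["t"]))
print(telemetry.sense())
E
```

```text
side {'vfov': 44.017164605780465, 'cx': 285.29474052644684, 'cy': 210.54062001362922, 'dist': array([-0.043,  0.   ,  0.   ,  0.   ,  0.   ]), 'R': array([[-0.86 , -0.51 , -0.024],
       [-0.226,  0.423, -0.878],
       [ 0.458, -0.749, -0.479]]), 't': array([ 499.818,  284.793, 1373.912])}
[-134.936 1163.527  920.085]
top {'vfov': 48.56520466787051, 'cx': 279.7646169929866, 'cy': 213.5467265928189, 'dist': array([-0.117,  0.   ,  0.   ,  0.   ,  0.   ]), 'R': array([[-0.029, -0.999, -0.02 ],
       [-0.995,  0.031, -0.099],
       [ 0.1  ,  0.017, -0.995]]), 't': array([  59.472,  578.17 , 1520.193])}
[ 425.146   15.807 1570.925]
{'time_s': 0.1, 'joints': array([-1.535,  0.313,  1.498, -0.   ,  1.331, -0.223]), 'dq': array([-0.   , -0.003, -0.002, -0.001,  0.   ,  0.002]), 'tau': array([  0.003, -41.29 , -26.014,  -0.   ,   0.003,   0.   ]), 'eef_pos': array([ 134.345, -507.29 ,  230.786]), 'ee_rot': array([-0.001,  0.992,  0.129,  0.   ]), 'force': array([ 0.16 , -0.356, -0.513]), 'wrist_torque': array([-0.036,  0.023,  0.031]), 'grip_force': 0.0, 'grip_width': 0.9981378701650943}
```

View pics/side0.png

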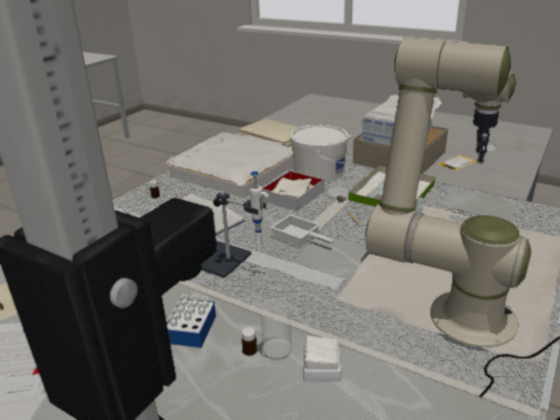

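View pics/top0.png

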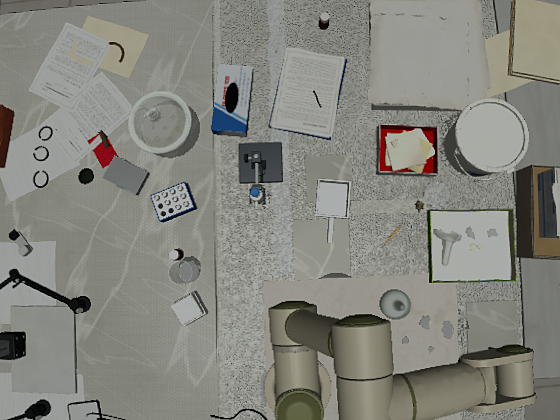

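Side view: stand base at about (226,258), pipette at (256,175–245), tray at (297,230) with its handle ending at (332,241). Top view: blue button at about (257,190), base plate at (261,163), tray at (333,198) with its handle down to (331,240). I'll enlarge both next.

```bash
cat > h.py <<'E'
from rig import telemetry, optics, ctrl
import cv2,numpy as np
np.set_printoptions(suppress=True,precision=1)
def cam(n):
    m=optics.camera_model(n); f=210/np.tan(np.radians(m["vfov"])/2)
    return np.array([[f,0,m["cx"]],[0,f,m["cy"]],[0,0,1]]),np.array(m["dist"]),np.array(m["R"]),np.array(m["t"])
def ray(n,uv):
    K,d,R,t=cam(n); p=cv2.undistortPoints(np.array([[uv]],float),K,d)[0,0]
    return -R.T@t, R.T@np.array([p[0],p[1],1])
def onz(n,uv,z):
    c,r=ray(n,uv); return c+r*(z-c[2])/r[2]
def two(a,b):
    (c1,r1),(c2,r2)=ray("top",a),ray("side",b)
    s=np.linalg.lstsq(np.c_[r1,-r2],c2-c1,rcond=None)[0]
    p,q=c1+s[0]*r1,c2+s[1]*r2; return (p+q)/2,np.linalg.norm(p-q)
def proj(n,X):
    K,d,R,t=cam(n); return cv2.projectPoints(np.array(X,float).reshape(-1,3),cv2.Rodrigues(R)[0],t,K,d)[0][:,0]
E
python3 - <<'E'
from h import *
s=cv2.imread("pics/side0.png");t=cv2.imread("pics/top0.png")
a=cv2.resize(t[130:260,220:360],None,fx=4,fy=4,interpolation=cv2.INTER_CUBIC)
b=cv2.resize(s[160:280,195:345],None,fx=5,fy=5,interpolation=cv2.INTER_CUBIC)
cv2.imwrite("pics/tc.png",a);cv2.imwrite("pics/sc.png",b)
# blue blobs
for n,im,(r0,r1,c0,c1) in(("top",t,(130,260,225,360)),("side",s,(160,280,235,345))):
    hsv=cv2.cvtColor(im,cv2.COLOR_BGR2HSV); m=cv2.inRange(hsv,(95,110,40),(130,255,255)); k=np.zeros_like(m); k[r0:r1,c0:c1]=m[r0:r1,c0:c1]
    N,_,st,ce=cv2.connectedComponentsWithStats(k)
    for i in range(1,N):
        if st[i,4]>4: print(n,st[i],ce[i])
E
```

```text
top [225 130  21   3  34] [236.6 130.4]
top [294 132  37   8  42] [312.9 135.5]
top [250 188   9   9  61] [254.2 191.7]
side [337 164   5   5  19] [338.7 165.5]
side [252 172   6   3  16] [254.2 173. ]
side [254 220   7   3  19] [257.  220.9]
```

View pics/tc.png

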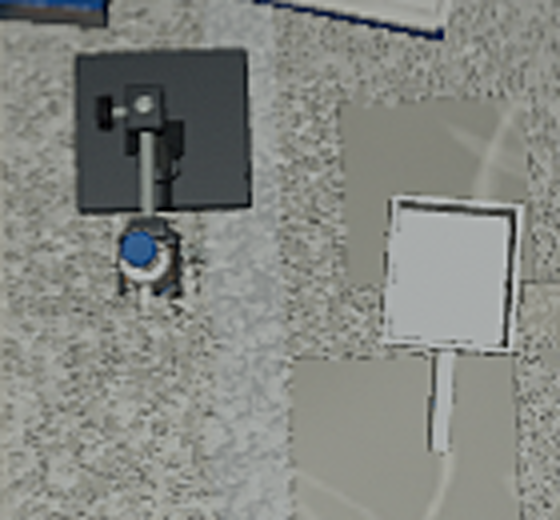

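View pics/sc.png

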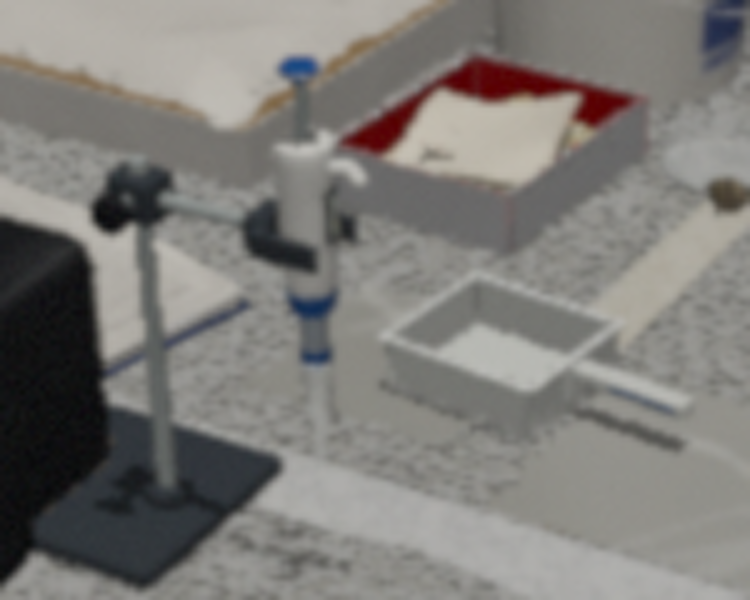

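Top crop: button (138,249), base plate front corners (80,213) and (250,207), tray rim corners (392,197), (522,205), (517,354), (384,343), handle end (440,450). Side crop: button (299,67), tip bottom about (320,450), handle end (690,403). The bystanders are well off to the left, except the needle at top (392,236).

```bash
python3 - <<'E'
from h import *
T=lambda x,y:((x+.5)/4-.5+220,(y+.5)/4-.5+130)
S=lambda x,y:((x+.5)/5-.5+195,(y+.5)/5-.5+160)
print("button",two(T(138,249),S(299,66)))
c=[onz("top",T(*p),16) for p in((80,213),(250,207),(245,50),(77,55))]
print("base",c); fl,fr,br,bl=[p[:2] for p in c]
mid=(fl+fr)/2; x=((bl+br)-(fl+fr))/2; x/=np.linalg.norm(x); y=(fl-fr)/np.linalg.norm(fl-fr)
print("yaw base",np.degrees(np.arctan2(x[1],x[0])),np.degrees(np.arctan2(-y[0],y[1])),"axis from base",mid-80*x)
c=[onz("top",T(*p),42)[:2] for p in((392,197),(522,205),(517,354),(384,343))]
print("tray",c,np.mean(c,0)); xx=(c[0]+c[1]-c[2]-c[3]);yy=c[0]+c[3]-c[1]-c[2];print("yaw",np.degrees(np.arctan2(xx[1],xx[0])),np.degrees(np.arctan2(-yy[0],yy[1])))
print("handle end",onz("top",T(440,450),37),"root",onz("top",T(446,352),37))
bb=two(T(138,249),S(299,66))[0]
print("tiplow proj crop",(proj("side",[bb[0],bb[1],62])[0]-[195,160])*5)
E
```

```text
button (array([609.1, 103.6, 334.8]), np.float64(1.4078885171821647))
base [array([689.7, 175.3,  16. ]), array([690.1,  31.1,  16. ]), array([826.2,  31.3,  16. ]), array([827. , 175.3,  16. ])]
yaw base 0.05856307800316182 0.14563327195271442 axis from base [609.9 103.1]
tray [array([690.3, -87.4]), array([ 680.3, -195.3]), array([ 556.2, -185.6]), array([568.7, -76.2])] [ 623.9 -136.1]
yaw -4.8751633789394155 -5.931446177717587
handle end [ 479.3 -119.4   37. ] root [ 560.1 -127.5   37. ]
tiplow proj crop [320.  482.1]
```

Request:
servo_tool:
  deltas:
    - [[0,0,0],[0,0,0.0752],0.6]
    - [[0,0,0],[0,0,0.0752],0.6]
    - [[0,0,0],[0,0,0.0752],0.6]
    - [[0.1,-0.13,0],[0,0,0],0.6]
    - [[0.1,-0.13,0],[0,0,0],0.6]
    - [[0.1,-0.13,0],[0,0,0],0.6]
    - [[0.1,-0.13,0],[0,0,0],0.6]
    - [[0.1,-0.13,0],[0,0,0],0.6]
  squeeze: 50

```text
time_s: 0.9
eef_pos: [247.0, -386.4, 231.0]
ee_rot: [-0.0, 0.999, -0.048, -0.0]
force: [0.2, -0.3, 0.5]
grip_width: 0.599
grip_force: 0.0
```

Request:
servo_tool:
  deltas:
    - [[0.1,-0.13,0],[0,0,0],0.6]
    - [[0.1,-0.13,0],[0,0,0],0.6]
    - [[0.1,-0.13,0],[0,0,0],0.6]
    - [[0.1,-0.13,0],[0,0,0],0.6]
    - [[0.1,-0.13,0],[0,0,0],0.6]
    - [[0.1,-0.13,0],[0,0,0],0.6]
    - [[0.1,-0.13,0],[0,0,0],0.6]
    - [[0.1,-0.13,0],[0,0,0],0.6]

```text
time_s: 1.7
eef_pos: [426.1, -194.7, 231.1]
ee_rot: [-0.0, 0.999, -0.048, -0.0]
force: [0.2, -1.2, -0.4]
grip_width: 0.6
grip_force: 0.0
```

```bash
cat >> h.py <<'E'
from scipy.spatial.transform import Rotation as Ro
def go(p,yaw):
    "tool-frame shift to world point p (units), and tool-z turn (units) to tool-x yaw, deg"
    s=telemetry.sense(); q=s["ee_rot"]; R=Ro.from_quat([*q[1:],q[0]]).as_matrix()
    a=np.degrees(np.arctan2(R[1,0],R[0,0]))
    with np.printoptions(precision=4): print("t",s["time_s"],"pos",s["eef_pos"],"yaw",a,"z",R[:,2],"\nshift",R.T@(np.array(p)-s["eef_pos"])/200,"turn",(a-yaw)/90,"F",s["force"],"grip",s["grip_width"],s["grip_force"])
E
python3 -c "
from h import *
go([504,-124.5,13],-5.5)"
```

```text
t 1.7 pos [ 426.0884 -194.6521  231.0933] yaw -5.473752761638628 z [-0.0004  0.0003 -1.    ] 
shift [ 0.3548 -0.386   1.0904] turn 0.0002916359817930234 F [ 0.1617 -1.1731 -0.362 ] grip 0.5996756130347907 0.0
```

Request:
servo_tool:
  deltas:
    - [[0.0887,-0.0965,0.05],[0,0,0],0.6]
    - [[0.0887,-0.0965,0.1],[0,0,0],0.6]
    - [[0.0887,-0.0965,0.15],[0,0,0],0.6]
    - [[0.0887,-0.0965,0.15],[0,0,0],0.6]
    - [[0,0,0.15],[0,0,0],0.6]
    - [[0,0,0.15],[0,0,0],0.6]
    - [[0,0,0.1],[0,0,0],0.6]
    - [[0,0,0],[0,0,0],0.6]

```text
time_s: 2.5
eef_pos: [501.9, -125.0, 58.8]
ee_rot: [-0.001, 0.999, -0.048, -0.003]
force: [0.3, -0.4, 0.3]
grip_width: 0.6
grip_force: 0.0
```

```bash
python3 -c "
from h import *
go([504,-124.5,13],-5.5)
s=optics.capture('side');t=optics.capture('top')
a=cv2.resize(s[190:280,270:370],None,fx=5,fy=5,interpolation=2)
b=cv2.resize(t[180:270,290:340],None,fx=5,fy=5,interpolation=2)
cv2.imwrite('pics/g1.png',np.hstack([a,b]))
"
```

```text
t 2.5 pos [ 501.9128 -125.0337   58.8016] yaw -5.4737935676625815 z [-0.005   0.0026 -1.    ] 
shift [ 0.0113 -0.0032  0.229 ] turn 0.00029118258152687203 F [ 0.3003 -0.3938  0.3081] grip 0.5995513217524565 0.0
```

View pics/g1.png

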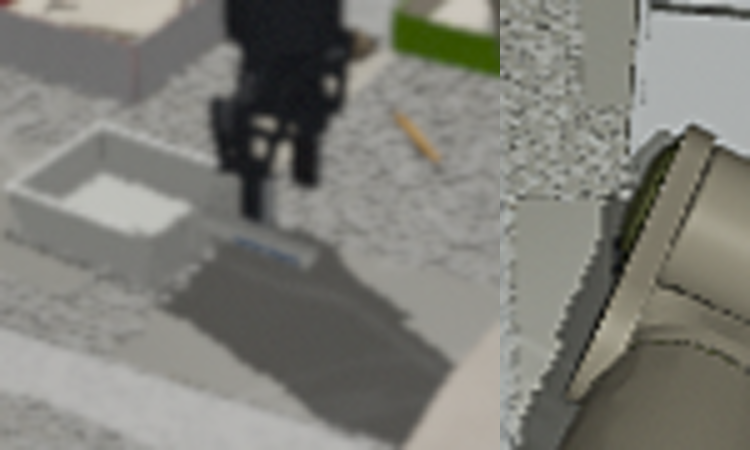

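The side crop shows the open fingers straddling the handle: fingertips at (255,215) and (305,180), handle running from (200,225) to (310,262). I'll descend and grip.

Request:
servo_tool:
  deltas:
    - [[0,0,0.08],[0,0,0],0.6]
    - [[0,0,0.08],[0,0,0],0.6]
    - [[0,0,0.06],[0,0,0],0.6]
    - [[0,0,0],[0,0,0],0.05]
    - [[0,0,0],[0,0,0],0.05]
    - [[0,0,0],[0,0,0],0.05]
    - [[0,0,0],[0,0,0],0.05]
    - [[0,0,0],[0,0,0],0.05]

```text
time_s: 3.4
eef_pos: [503.8, -126.0, 18.0]
ee_rot: [0.0, 0.999, -0.048, 0.001]
force: [-0.9, -0.1, 3.5]
grip_width: 0.172
grip_force: 51.5
```

```bash
python3 -c "
from h import *
go([504,-124.5,13],0)
"
```

```text
t 3.4 pos [ 503.8026 -126.0294   18.0028] yaw -5.473623621455199 z [ 0.0012 -0.0007 -1.    ] 
shift [ 0.0002 -0.0077  0.025 ] turn -0.0608180402383911 F [-0.8992 -0.0915  3.5467] grip 0.17217979364049188 51.54530167579651
```

Request:
servo_tool:
  deltas:
    - [[0,0,0],[0,0,0],0.4]
    - [[0,0,0],[0,0,0],0.4]
    - [[0,0,0.03],[0,0,0],0.4]
    - [[0,0,0],[0,0,0],0.05]
    - [[0,0,0],[0,0,0],0.05]
    - [[0,0,0],[0,0,0],0.05]
    - [[0,0,0],[0,0,0],0.05]
    - [[0,0,-0.03],[0,0,0],0.05]
  squeeze: 60

```text
time_s: 4.2
eef_pos: [502.9, -125.5, 16.8]
ee_rot: [-0.0, 0.999, -0.048, -0.001]
force: [0.2, -0.4, -1.8]
grip_width: 0.173
grip_force: 58.4
```

```bash
python3 -c "
from h import *
go([504,-124.5,13],-5.5)
s=optics.capture('side')
cv2.imwrite('pics/g2.png',cv2.resize(s[190:280,270:370],None,fx=5,fy=5,interpolation=2))
"
```

```text
t 4.2 pos [ 502.8548 -125.5442   16.8326] yaw -5.4777824049006245 z [-0.0017  0.0009 -1.    ] 
shift [ 0.0052 -0.0057  0.0192] turn 0.00024686216777083876 F [ 0.2214 -0.4171 -1.7649] grip 0.17313632961463582 58.42408239841461
```

View pics/g2.png

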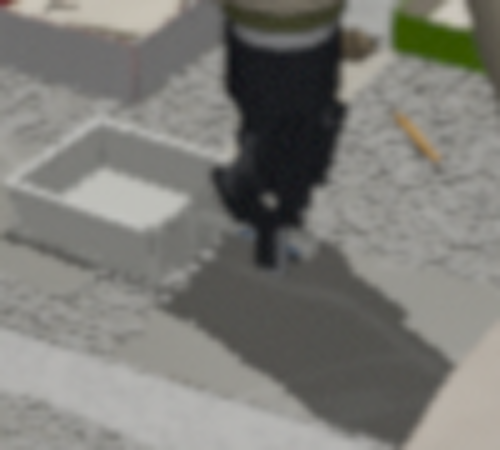

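Gripped: handle held at (270,245), tray lifted slightly. Now I'll carry it under the pipette.

Request:
servo_tool:
  deltas:
    - [[-0.01,0,0],[0,0,-0.061],0.05]
    - [[-0.01,-0.06,0],[0,0,0],0.05]
    - [[-0.01,-0.1,0],[0,0,0],0.05]
    - [[-0.01,-0.1,0],[0,0,0],0.05]
    - [[-0.01,-0.1,0],[0,0,0],0.05]
    - [[-0.01,-0.1,0],[0,0,0],0.05]
    - [[-0.01,-0.1,0],[0,0,0],0.05]
    - [[0,-0.1,0],[0,0,0],0.05]

```text
time_s: 5.05
eef_pos: [488.8, 8.0, 17.4]
ee_rot: [-0.0, 1.0, -0.001, -0.0]
force: [-0.2, -0.8, -3.5]
grip_width: 0.177
grip_force: 58.5
```

Request:
servo_tool:
  deltas:
    - [[0,-0.1,0],[0,0,0],0.05]
    - [[0,-0.1,0],[0,0,0],0.05]
    - [[0,-0.1,0],[0,0,0],0.05]
    - [[0,-0.1,0],[0,0,0],0.05]
    - [[0,-0.08,0],[0,0,0],0.05]
    - [[0,-0.05,0],[0,0,0],0.05]
    - [[0,0,0],[0,0,0],0.05]
    - [[0,0,0],[0,0,0],0.05]

```text
time_s: 5.85
eef_pos: [489.2, 112.3, 17.3]
ee_rot: [0.0, 1.0, -0.0, -0.0]
force: [-0.0, -0.2, -1.9]
grip_width: 0.172
grip_force: 58.6
```

```bash
python3 -c "
from h import *
go([488,103.5,13],0)
s=optics.capture('side');t=optics.capture('top')
a=cv2.resize(s[160:280,205:305],None,fx=4,fy=4,interpolation=2)
b=cv2.resize(t[150:270,220:320],None,fx=4,fy=4,interpolation=2)
cv2.imwrite('pics/c1.png',np.hstack([a,b]))
"
```

```text
t 5.85 pos [489.2497 112.2728  17.3109] yaw -0.016734245047366637 z [-0.0001 -0.0001 -1.    ] 
shift [-0.0062  0.0439  0.0216] turn -0.00018593605608185153 F [-0.0235 -0.2304 -1.854 ] grip 0.17179211450577925 58.561474084854126
```

View pics/c1.png

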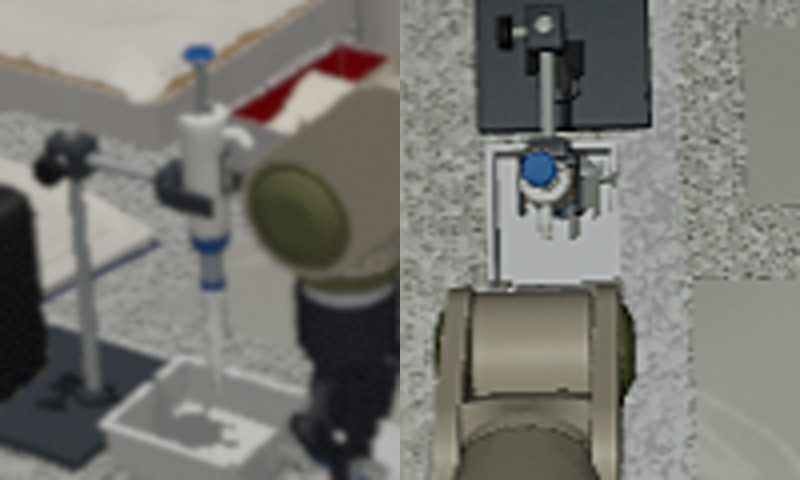

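The view shows the tip hanging over the tray interior. In the top part the tray rim spans about x 485–620 and y 143–287. I'll work out the offset.

```bash
python3 -c "
from h import *
for p in((485,143),(620,147),(553,215),(487,287)): print(onz('top',(220+(p[0]-399.5)/4-.5,150+(p[1]+.5)/4-.5),46))
go([489.2,103.5,11],0)
"
```

```text
[676.1 168.2  46. ]
[669.   56.1  46. ]
[614.  113.1  46. ]
[556.1 169.   46. ]
t 5.95 pos [489.3744 111.8311  17.2996] yaw -0.05460248601631039 z [-0.0001 -0.0001 -1.    ] 
shift [-0.0008  0.0417  0.0315] turn -0.0006066942890701155 F [-0.6252  0.2722 -2.4351] grip 0.171050349726678 58.56078386306763
```

Request:
servo_tool:
  deltas:
    - [[-0.018,0.044,0],[0,0,0],0.05]
    - [[0,0,0.01],[0,0,0],0.05]
    - [[0,0,0.01],[0,0,0],0.05]
    - [[0,0,0.006],[0,0,0],0.05]
    - [[0,0,0],[0,0,0],0.05]
    - [[0,0,0],[0,0,0],0.05]

```text
time_s: 6.55
eef_pos: [485.9, 103.6, 12.1]
ee_rot: [0.0, 1.0, 0.0, 0.0]
force: [0.2, -0.5, -2.3]
grip_width: 0.176
grip_force: 58.7
```

Request:
servo_tool:
  deltas:
    - [[0,0,0],[0,0,0],0.3]
    - [[0,0,0],[0,0,0],0.5]
    - [[0,0,0],[0,0,0],0.5]
    - [[0,0,0],[0,0,0],0.5]
    - [[0,0,-0.05],[0,0,0],0.5]
    - [[0,0,-0.1],[0,0,0],0.5]
    - [[-0.02,0,-0.1],[0,0,0],0.5]
    - [[-0.1,0,-0.1],[0,0,0],0.5]

```text
time_s: 7.35
eef_pos: [462.8, 103.4, 83.7]
ee_rot: [0.0, 1.0, -0.0, 0.001]
force: [-0.4, -0.4, -0.1]
grip_width: 0.498
grip_force: 0.0
```

Request:
servo_tool:
  deltas:
    - [[-0.15,0,-0.1],[0,0,0],0]
    - [[-0.15,0,-0.15],[0,0,0],0]
    - [[0,0,-0.2],[0,0,0],0]
    - [[0,0,-0.2],[0,0,0],0]
    - [[0,0,-0.2],[0,0,0],0]
    - [[0,0,-0.2],[0,0,0],0]
    - [[0,0,-0.2],[0,0,0],0]
    - [[0,0,-0.2],[0,0,0],0]

```text
time_s: 8.15
eef_pos: [401.0, 103.6, 374.6]
ee_rot: [0.0, 1.0, 0.0, 0.001]
force: [-0.5, -1.0, 1.0]
grip_width: 0.002
grip_force: 0.0
```

```bash
python3 -c "
from h import *
go([609.3,103.5,370],0)
s=optics.capture('side');t=optics.capture('top')
a=cv2.resize(s[160:280,205:305],None,fx=4,fy=4,interpolation=2)
b=cv2.resize(t[150:270,220:320],None,fx=4,fy=4,interpolation=2)
cv2.imwrite('pics/c2.png',np.hstack([a,b]))
"
```

```text
t 8.15 pos [400.9507 103.6151 374.6223] yaw 0.015320486722924301 z [ 0.0012 -0.     -1.    ] 
shift [1.0417 0.0009 0.0244] turn 0.00017022763025471447 F [-0.5074 -1.0474  1.    ] grip 0.002088976223239541 0.0
```

View pics/c2.png

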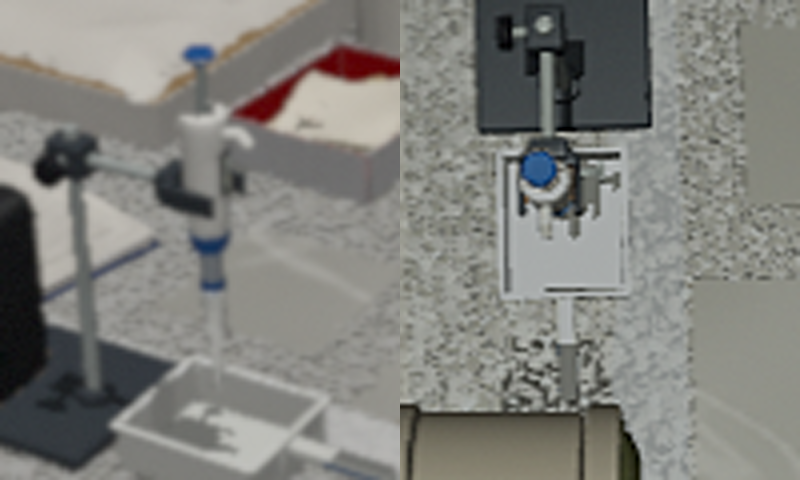

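The tray stands level with its rim at x 497–632, y 150–298 in the top part. That puts its centre at about (607,103), directly below the pipette. Next I go over the button.

Request:
servo_tool:
  deltas:
    - [[0.15,0,0],[0,0,0],0]
    - [[0.2,0,0],[0,0,0],0]
    - [[0.2,0,0],[0,0,0],0]
    - [[0.2,0,0],[0,0,0],0]
    - [[0.15,0,0],[0,0,0],0]
    - [[0.1,0,0],[0,0,0],0]
    - [[0.04,0,0],[0,0,0],0]
    - [[0,0,0],[0,0,0],0]

```text
time_s: 9.05
eef_pos: [610.2, 103.5, 370.9]
ee_rot: [-0.0, 1.0, 0.0, -0.001]
force: [-0.7, -0.4, 0.6]
grip_width: -0.003
grip_force: 0.0
```

Request:
servo_tool:
  deltas:
    - [[0,0,0.04],[0,0,0],0]
    - [[0,0,0.03],[0,0,0],0]
    - [[0,0,0.03],[0,0,0],0]
    - [[0,0,0.02],[0,0,0],0]
    - [[0,0,0],[0,0,0],0]
    - [[0,0,0],[0,0,0],0]

```text
time_s: 9.65
eef_pos: [609.7, 103.6, 348.3]
ee_rot: [0.0, 1.0, 0.0, 0.0]
force: [0.1, 0.6, 0.5]
grip_width: -0.003
grip_force: 0.0
```

```bash
python3 -c "
from h import *
go([609.3,103.5,340],0)
s=optics.capture('side')
cv2.imwrite('pics/p1.png',cv2.resize(s[110:250,205:325],None,fx=4,fy=4,interpolation=2))
"
```

```text
t 9.65 pos [609.7016 103.5895 348.2961] yaw 0.01164029361533448 z [ 0.0003 -0.     -1.    ] 
shift [-0.002   0.0004  0.0415] turn 0.00012933659572593868 F [0.1406 0.6048 0.5386] grip -0.0026257557750069133 0.0
```

View pics/p1.png

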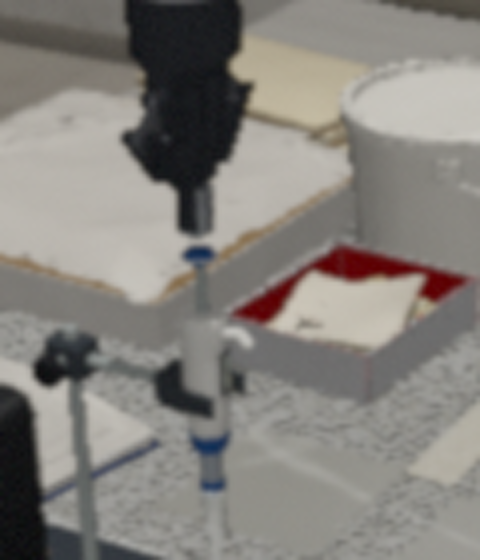

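The closed fingertips at (195,235) sit directly above the button at (199,252). Pressing in small steps.

Request:
servo_tool:
  deltas:
    - [[0,0,0.01],[0,0,0],0]
    - [[0,0,0.01],[0,0,0],0]
    - [[0,0,0.01],[0,0,0],0]
    - [[0,0,0.01],[0,0,0],0]
    - [[0,0,0.01],[0,0,0],0]
    - [[0,0,0],[0,0,0],0]
    - [[0,0,0],[0,0,0],0]

```text
time_s: 10.4
eef_pos: [609.8, 103.6, 338.1]
ee_rot: [0.0, 1.0, 0.0, 0.0]
force: [0.1, 0.3, 0.3]
grip_width: 0.0
grip_force: 0.0
```

Request:
servo_tool:
  deltas:
    - [[0,0,0.01],[0,0,0],0]
    - [[0,0,0.01],[0,0,0],0]
    - [[0,0,0.01],[0,0,0],0]
    - [[0,0,0],[0,0,0],0]
    - [[0,0,0],[0,0,0],0]

```text
time_s: 10.9
eef_pos: [609.8, 103.6, 332.2]
ee_rot: [-0.0, 1.0, 0.0, 0.0]
force: [0.5, 1.0, 1.2]
grip_width: -0.002
grip_force: 0.9
```

Request:
servo_tool:
  deltas:
    - [[0,0,0.01],[0,0,0],0]
    - [[0,0,0.01],[0,0,0],0]
    - [[0,0,0],[0,0,0],0]
    - [[0,0,0],[0,0,0],0]

```text
time_s: 11.3
eef_pos: [609.8, 103.6, 328.1]
ee_rot: [0.0, 1.0, 0.0, 0.0]
force: [-0.6, 0.1, 2.8]
grip_width: 0.003
grip_force: 1.3
```

Request:
servo_tool:
  deltas:
    - [[0,0,0.005],[0,0,0],0]
    - [[0,0,0.005],[0,0,0],0]
    - [[0,0,0],[0,0,0],0]
    - [[0,0,0],[0,0,0],0]

```text
time_s: 11.7
eef_pos: [609.9, 103.6, 326.6]
ee_rot: [0.0, 1.0, 0.0, 0.001]
force: [-0.0, 0.2, 5.5]
grip_width: -0.002
grip_force: 2.8
```

Request:
servo_tool:
  deltas:
    - [[0,0,0.005],[0,0,0],0]
    - [[0,0,0.005],[0,0,0],0]
    - [[0,0,0],[0,0,0],0]
    - [[0,0,0],[0,0,0],0]

```text
time_s: 12.1
eef_pos: [609.9, 103.6, 325.0]
ee_rot: [0.0, 1.0, 0.0, 0.001]
force: [0.4, -0.0, 6.8]
grip_width: 0.002
grip_force: 3.5
```

Request:
servo_tool:
  deltas:
    - [[0,0,0.005],[0,0,0],0]
    - [[0,0,0.005],[0,0,0],0]
    - [[0,0,0],[0,0,0],0]
    - [[0,0,0],[0,0,0],0]

```text
time_s: 12.5
eef_pos: [609.9, 103.6, 323.2]
ee_rot: [0.0, 1.0, 0.0, 0.001]
force: [-0.2, 0.6, 8.6]
grip_width: 0.002
grip_force: 4.1
```

Request:
servo_tool:
  deltas:
    - [[0,0,0.005],[0,0,0],0]
    - [[0,0,0.003],[0,0,0],0]
    - [[0,0,0],[0,0,0],0]
    - [[0,0,0],[0,0,0],0]

```text
time_s: 12.9
eef_pos: [610.0, 103.6, 321.8]
ee_rot: [0.0, 1.0, 0.0, 0.001]
force: [0.6, -0.7, 8.7]
grip_width: 0.002
grip_force: 4.6
```

Request:
servo_tool:
  deltas:
    - [[0,0,0.0025],[0,0,0],0]
    - [[0,0,0],[0,0,0],0]
    - [[0,0,0],[0,0,0],0]

```text
time_s: 13.2
eef_pos: [610.0, 103.6, 321.4]
ee_rot: [0.0, 1.0, 0.0, 0.001]
force: [0.1, 0.3, 8.8]
grip_width: 0.001
grip_force: 4.8
```

Request:
servo_tool:
  deltas:
    - [[0,0,0.0025],[0,0,0],0]
    - [[0,0,0],[0,0,0],0]
    - [[0,0,0],[0,0,0],0]

```text
time_s: 13.5
eef_pos: [610.0, 103.6, 321.0]
ee_rot: [0.0, 1.0, 0.0, 0.001]
force: [-0.9, -0.1, 9.1]
grip_width: 0.003
grip_force: 5.0
```

Request:
servo_tool:
  deltas:
    - [[0,0,0.0025],[0,0,0],0]
    - [[0,0,0],[0,0,0],0]
    - [[0,0,0],[0,0,0],0]

```text
time_s: 13.8
eef_pos: [610.0, 103.6, 320.6]
ee_rot: [0.0, 1.0, 0.0, 0.002]
force: [-1.1, -0.5, 11.0]
grip_width: 0.001
grip_force: 5.1
```

Request:
servo_tool:
  deltas:
    - [[0,0,0.0025],[0,0,0],0]
    - [[0,0,0],[0,0,0],0]
    - [[0,0,0],[0,0,0],0]

```text
time_s: 14.1
eef_pos: [610.0, 103.6, 320.1]
ee_rot: [0.0, 1.0, 0.0, 0.002]
force: [-1.0, -0.6, 10.5]
grip_width: 0.0
grip_force: 5.3
```

```bash
python3 -c "
from h import *
go([609.3,103.5,320],0)
s=optics.capture('side')
cv2.imwrite('pics/p2.png',cv2.resize(s[160:290,205:325],None,fx=4,fy=4,interpolation=2))
a=cv2.imread('pics/side0.png')
for im in (a,s):
  k=cv2.inRange(cv2.cvtColor(im,cv2.COLOR_BGR2HSV),(95,110,40),(130,255,255))[195:260,245:270]; print(np.argwhere(k).mean(0), (k>0).sum())
print(s[228:262:2,258].mean(1))
"
```

```text
t 14.1 pos [609.9792 103.6107 320.1493] yaw 0.014945633582813752 z [ 0.003  -0.0001 -1.    ] 
shift [-0.0034  0.0006  0.0007] turn 0.00016606259536459725 F [-0.9881 -0.6057 10.529 ] grip 9.479740631762757e-05 5.299423711403506
[27.7 12.1] 23
[29.4 12.2] 25
[ 98.7  99.3  89.7  63.3  98.3 135.3 143.  147.3 136.  143.3 165.7 152.7
 148.  147.3 149.3 145.7 142.7]
```

Request:
servo_tool:
  deltas:
    - [[0,0,0.0025],[0,0,0],0]
    - [[0,0,0],[0,0,0],0]
    - [[0,0,0],[0,0,0],0]

```text
time_s: 14.45
eef_pos: [610.1, 103.6, 320.0]
ee_rot: [0.0, 1.0, 0.0, 0.002]
force: [-0.3, -0.9, 12.3]
grip_width: -0.004
grip_force: 6.1
```

Request:
servo_tool:
  deltas:
    - [[0,0,0.002],[0,0,0],0]
    - [[0,0,0],[0,0,0],0]
    - [[0,0,0],[0,0,0],0]

```text
time_s: 14.75
eef_pos: [610.1, 103.6, 320.0]
ee_rot: [0.0, 1.0, 0.0, 0.002]
force: [-0.8, -0.2, 14.5]
grip_width: -0.002
grip_force: 6.9
```

The button is on the hard second stop: z has stopped moving and the force is 14 N. Now releasing smoothly.

Request:
servo_tool:
  deltas:
    - [[0,0,-0.01],[0,0,0],0]
    - [[0,0,-0.02],[0,0,0],0]
    - [[0,0,-0.03],[0,0,0],0]
    - [[0,0,-0.05],[0,0,0],0]
    - [[0,0,-0.1],[0,0,0],0]
    - [[0,0,-0.15],[0,0,0],0]
    - [[-0.15,0,-0.05],[0,0,0],0]
    - [[-0.2,0,0],[0,0,0],0]

```text
time_s: 15.55
eef_pos: [540.0, 103.3, 399.9]
ee_rot: [0.0, 1.0, -0.0, 0.0]
force: [-0.3, -0.2, 1.2]
grip_width: 0.0
grip_force: 0.0
```

Request:
servo_tool:
  deltas:
    - [[-0.2,0,0],[0,0,0],0]
    - [[-0.2,0,0],[0,0,0],0]
    - [[-0.2,0,0],[0,0,0],0]
    - [[-0.1,0,0],[0,0,0],0]
    - [[0,0,0],[0,0,0],0]
    - [[0,0,0],[0,0,0],0]
    - [[0,0,0],[0,0,0],0]
    - [[0,0,0],[0,0,0],0]

```text
time_s: 16.35
eef_pos: [400.5, 103.5, 399.1]
ee_rot: [-0.0, 1.0, 0.0, -0.001]
force: [0.5, -0.2, -0.2]
grip_width: 0.001
grip_force: 0.0
```

```bash
python3 -c "
from h import *
go([609.3,103.5,320],0)
s=optics.capture('side');t=optics.capture('top')
a=cv2.resize(s[160:280,205:305],None,fx=4,fy=4,interpolation=2)
b=cv2.resize(t[150:270,220:320],None,fx=4,fy=4,interpolation=2)
cv2.imwrite('pics/e.png',np.hstack([a,b]))
k=cv2.inRange(cv2.cvtColor(s,cv2.COLOR_BGR2HSV),(95,110,40),(130,255,255))[165:180,245:265]; print(np.argwhere(k).mean(0)+[165,245])
"
```

```text
t 16.35 pos [400.4877 103.454  399.1156] yaw 0.00304933435067659 z [-0.0013  0.     -1.    ] 
shift [ 1.0446 -0.0002  0.3942] turn 3.388149278529545e-05 F [ 0.5239 -0.225  -0.1684] grip 0.0010636573432706057 0.0
[173.  254.2]
```

View pics/e.png

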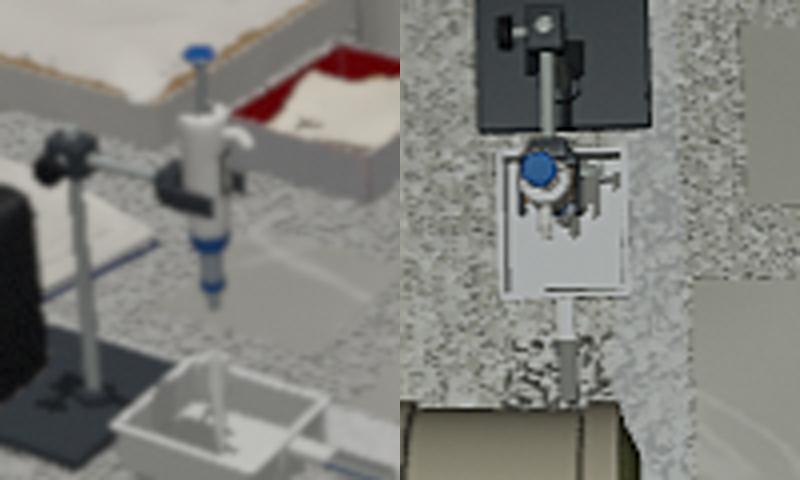

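The final view shows the button fully up, back at its initial pixel (254,173). The nozzle is bare at (213,305), and the tip is in the tray, from (213,352) to (225,450). I'll check that it is settled.

Request:
servo_tool:
  deltas:
    - [[0,0,0],[0,0,0],0]
    - [[0,0,0],[0,0,0],0]
    - [[0,0,0],[0,0,0],0]
    - [[0,0,0],[0,0,0],0]
    - [[0,0,0],[0,0,0],0]
    - [[0,0,0],[0,0,0],0]
    - [[0,0,0],[0,0,0],0]
    - [[0,0,0],[0,0,0],0]

```text
time_s: 17.25
eef_pos: [399.8, 103.6, 399.6]
ee_rot: [-0.0, 1.0, 0.0, -0.0]
force: [-0.3, -0.6, -0.0]
grip_width: -0.003
grip_force: 0.0
```

```bash
python3 -c "
from h import *
s=optics.capture('side')
e=cv2.imread('pics/e.png')[:,:400].astype(int); n=cv2.resize(s[160:280,205:305],None,fx=4,fy=4,interpolation=2).astype(int)
d=abs(e-n).max(2); print(d[300:,100:340].max(), d.max())
# lean of tip: projected expected positions for upright tip on the floor
print((proj('side',[[609.5,103.5,3],[609.5,103.5,88]])-[205,160])*4)
if d[300:,100:340].max()<40: print(ctrl.finish_job())
"
```

```text
9 10
[[219.5 450.4]
 [213.9 356. ]]
the job is handed in; nothing more can be done
None
```

The job is handed in: the tip was pushed off and came to rest in the tray under the pipette, the button is fully back up, the press peaked at about 14.5 N of the 20 N limit, and it took about 17 s of the 64 s allowed. The tip looks to be standing nearly upright in the tray, but nothing moved over the last second.

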